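# Stack the parts of a spotlight on the assembly jig

## Robot

A 7-joint arm with a two-finger parallel gripper is mounted at the origin on a cart in front of the work surface, level with it; the furniture and walls round the work are solid. World frame = base frame: x ahead of the robot, y to its left, z up, the work surface at z = 0. Lengths are in mm, angles in rad, forces in N, time in s.
With the tool pointing down it reaches from about 400 to 875 mm from the base axis. Payload 4.4 kg.
Tool frame: the origin (TCP) lies at the very end of the fingers, on their centre line; the grasp point (between the pads) lies 19 mm behind it; z points along the fingers, y is the line along which they close (so a half turn about z gives the same grasp; the last joint's range is limited). The gripper opens to 85 mm and grips with 20 to 120 N. Pads are 22 mm wide; open, the fingers measure 114 mm over their backs; the gripper's body (76 mm by 85 mm) begins 54 mm behind the grasp point. The pads swing forward as they close: fully open they stand 13 mm farther back than shut.
Start: joints at [-0.066, 0.628, 0.038, 1.517, -0.027, 0.996, -0.02], TCP at [650.014, 0.029, 193.913] pointing down, gripper open.
Joint ranges: [-3.06, 3.06], [-0.37, 2.12], [-1.25, 1.32], [0.18, 2.47], [-1.1, 4.24], [0.23, 1.98], [-2.94, 2.94]. Speed limits (rad/s): [2.57, 2.57, 3.14, 3.14, 3.14, 3.14, 3.14].

## Interface

Orientations are given as [roll, pitch, yaw] about the fixed x, y, z axes, in that order (R = Rz(yaw) Ry(pitch) Rx(roll)).
In Python, from cell import sensors, get_image, camera_params, order gives the robot as it stands.
- The arm moves only by the shell command python3 -m inch 'ROWS' [OPENING]. ROWS is JSON, a list that holds one entry, the list of rows, each a list of 4 numbers: the shift along the tool's x, y, z in cm, then the turn about the tool's z in degrees. A call has 1 to 8 rows; each row is the pose to reach, as a shift and turn from the pose commanded when the call began, along the tool's axes at that moment; what a row does not reach only later rows make up. A row lasts 1/12 s, in which the tool goes at most 41.7 mm and 7.16 degrees, less where a joint would pass 70% of its speed; a pose out of reach is approached as far as the arm can. A call with a gripper value outside its range is refused whole. OPENING is the finger opening in cm, from 0 to 8.54, set as the call begins (- or left out, the last holds). The fingers move at their own pace and stop on an object; the grip force is fixed at half the most. Time passes only in rows, so rows that repeat a pose let the fingers close. It gives the time, the measured TCP pose, the force, the opening and the grip force at its end, in the units of the state.
- sensors.read_state(): the state, without advancing time (a new reading comes with each control period).
- get_image(name): name is "scene" or "side" or "wrist"; returns the picture (420x560x3 uint8, blue, green, red); there is no depth.
- camera_params(name): a dict with "mtx" (3x3 intrinsics, pixels), "rvec" (rotation vector, rad) and "tvec" (3), from world to camera coordinates, as OpenCV has them. Camera axes: x right, y down, z forward; pixel columns grow to the right and rows downward; lengths in mm; the calibration is good to about 2 mm. The wrist camera is an equidistant fisheye: a pixel r from the principal point sees the ray r / f radians off the axis. A picture is of the moment at which its call begins: read the wrist's pose just before it. camera_params takes no time and is no camera call; for the wrist camera it gives the pose at the moment of the call.
- order.finish_job(): hands the job in; it is judged then, once.
The state is a dict: "clock": time; "qpos": joint angles; "qd": joint speeds; "tau": joint torques, N m; "eef_pos": TCP position; "tool_rot": TCP orientation; "force": force on the tool from outside, world axes, zero at the start; "torque": the same for the moment, N m; "width": finger opening in mm; "gripper_force": force on a finger pad.
Only numpy, scipy, OpenCV 4.12 (cv2) and the standard library are available. Lean on these libraries where they do the work, as an engineer would, in place of code of your own. Each camera call takes 0.05 s, during which the arm holds its last target. There are 200 camera calls.

## Task

Assemble the small spotlight on the post of the round assembly jig: from the bottom up, the trim ring with its flange down, then the wide finned heat sink, then the narrow finned heat sink with its collar up, and last the end cap, fully seated over that collar. Set the parts on one at a time in this order, each flat on the one below, and leave the tweezers, screwdriver, glue bottle, flux bottle and multimeter where they are.

Things in the scene. Friction and masses are not known exactly. Their poses are not given: they have to be found in the camera images.
- jig_seat (a point): Assembly jig, fixed: round grey base plate, 90 mm diameter, 12 mm thick, with an upright steel post in its centre, 16 mm diameter, rising 62 mm above the plate (its last 8 mm taper to 9 mm). This point lies on the post's axis at the height of the plate's upper face; z up. Stands in any of the five work places, which the four parts share.
- trim_center (a point): Trim ring, loose, white, 24 mm tall: a flat flange of 62 mm diameter, 5 mm thick, at the bottom and above it a smooth round collar of 44 mm diameter (grip it on the collar, above the flange). A 20 mm bore runs through it. Lies flange down. This point: on the axis, half-way up (12 mm above its underside); z up the axis.
- wide_center (a point): Wide heat sink, loose, bare aluminium, a round body with upright fins all round: 60 mm diameter over the fins, 26 mm tall, flat on top, 20 mm bore right through. Grip across the fins in any direction. This point: on the axis, half-way up (13 mm above its underside); z up the axis.
- narrow_center (a point): Narrow heat sink, loose, bare aluminium, round with upright fins: 46 mm diameter over the fins, the finned body 26 mm tall, with a thin collar of 28 mm diameter and 6 mm height on top (32 mm tall in all), 20 mm bore right through. Stands collar up. This point: on the axis, 16 mm above its underside; z up the axis.
- cap_center (a point): End cap, loose, smooth grey plastic, 40 mm diameter, 26 mm tall, closed on top, with a small black cable gland (15 mm diameter, 8 mm high) on it; its underside has a recess of 33 mm diameter, 8.5 mm deep, which takes the narrow heat sink's collar. Stands recess down. This point: on the axis, 17 mm above its underside; z up the axis.
- tweezers: Bystander, loose: steel tweezers lying flat, 116 mm long along their y axis, 12 mm wide, 10 mm high; origin under the middle.
- screwdriver: Bystander, loose: red and black screwdriver lying flat, 186 mm long along its y axis (handle, 21 mm thick, towards +y); origin under the middle.
- glue_bottle: Bystander, loose: cream squeeze bottle lying flat, 111 mm long along its y axis (nozzle towards -y), 30 mm wide, 21 mm high; origin under the middle.
- flux_bottle: Bystander, loose: clear squeeze bottle standing up, blue needle cap, 52 mm diameter, 140 mm tall; origin under its axis.
- multimeter: Bystander, loose: yellow and black hand multimeter lying on its back, 128 mm long along its x axis, 66 mm wide, 40 mm high at the dial; origin under its centre.
Things that resemble listed ones, but are neither listed nor needed, are in the scene too. Leave any orange or pink look-alike of the part that bears narrow_center alone.

How it is judged:
By the outcome, as a careful person would: the job done as asked, in the order asked, and still so for the second after the job is handed in, with the robot touching nothing.
It also fails if it takes over 106 s, if anything falls off the work surface, if the arm or the gripper's body presses on something with over 40 N, if the wrist force passes 120 N, or if a joint passes its speed limit or range.

## Working session

There is one attempt and no reset: what is moved stays moved. The work goes in short steps, Python scripts to look and compute and a shell command to move; the robot and the scene stay as the last step left them, time stands still between calls to the robot, and variables do not carry over. Pictures are saved under pics/ and viewed, at most 14 in all, crops included, and the job is handed in when it is done.

```bash
ls; mkdir -p pics
python3 - <<'E'
from cell import *
import cv2
for n in("scene","side"):
    cv2.imwrite(f"pics/{n}0.png",get_image(n))
    p=camera_params(n);print(n,p)
s=sensors.read_state();print(s)
E
```

```text
pics
scene {'mtx': array([[447.47746748,   0.        , 279.44551031],
       [  0.        , 447.47746748, 204.31283596],
       [  0.        ,   0.        ,   1.        ]]), 'rvec': array([ 2.09184232, -0.81787233,  0.38326919]), 'tvec': array([-386.31649908,  264.36916246, 1006.88296083])}
side {'mtx': array([[431.19047024,   0.        , 280.49382353],
       [  0.        , 431.19047024, 216.02083821],
       [  0.        ,   0.        ,   1.        ]]), 'rvec': array([ 0.75185656, -2.46261046,  1.23738886]), 'tvec': array([416.24653996, 203.95835906, 909.46389409])}
{'clock': 0.1, 'qpos': array([-0.06579495,  0.62923595,  0.03844171,  1.51826178, -0.02703442,
        0.99628664, -0.01997233]), 'qd': array([ 0.00262023, -0.0019708 , -0.00042623, -0.00211812, -0.00034613,
        0.00125343, -0.00035502]), 'tau': array([ 3.65140630e-03, -5.64529252e+01,  1.23032581e+00, -1.93971133e+01,
        1.11524854e-02,  5.46943455e-03, -1.37002465e-05]), 'eef_pos': array([6.49386720e+02, 4.01195264e-02, 1.93094470e+02]), 'tool_rot': array([-3.13991818e+00, -1.50548615e-05,  1.57080282e+00]), 'force': array([-0.15446055,  0.45651939, -1.08300803]), 'torque': array([ 0.00971281, -0.00722424, -0.01232601]), 'gripper_force': 0.0, 'width': 85.40567458142128}
```

View pics/scene0.png

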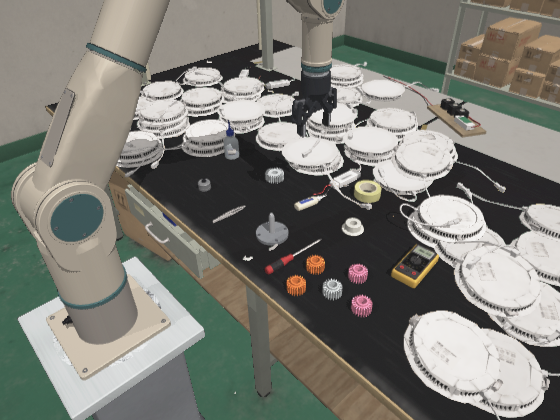

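View pics/side0.png

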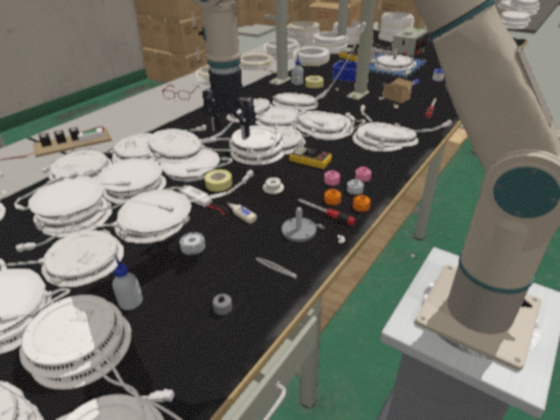

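The scene picture shows the jig at (271,233), trim (352,227), wide (275,176), the silver narrow sink among the orange and pink ones (333,289), and the cap (204,184). In the side picture they are at (299,228), (273,185), (192,243), (355,187) and (223,304).

```bash
cat > h.py <<'E'
import numpy as np, cv2
from cell import *
def ray(name,u,v,p=None):
    p=p or camera_params(name);K=p["mtx"];R=cv2.Rodrigues(np.array(p["rvec"]))[0];t=np.array(p["tvec"])
    x=(u-K[0,2])/K[0,0];y=(v-K[1,2])/K[1,1]
    if name=="wrist":
        r=np.hypot(x,y);d=np.array([x/r*np.sin(r),y/r*np.sin(r),np.cos(r)]) if r>1e-9 else np.array([0,0,1.])
    else: d=np.array([x,y,1])
    return -R.T@t,R.T@d
def onz(name,u,v,z,p=None):
    c,d=ray(name,u,v,p);return c+d*(z-c[2])/d[2]
def proj(name,X,p=None):
    p=p or camera_params(name);K=p["mtx"];R=cv2.Rodrigues(np.array(p["rvec"]))[0]
    c=R@np.array(X,float)+np.array(p["tvec"]).ravel()
    if name=="wrist":
        r=np.hypot(c[0],c[1]);th=np.arctan2(r,c[2]);k=th/max(r,1e-9)
        return K[0,0]*c[0]*k+K[0,2],K[1,1]*c[1]*k+K[1,2]
    return K[0,0]*c[0]/c[2]+K[0,2],K[1,1]*c[1]/c[2]+K[1,2]
E
python3 - <<'E'
from h import *
P=dict(jigtop=((269,215),(298,208),74),trim=((352,227),(273,185),12),wide=((275,176),(192,243),13),narrow=((333,289),(355,187),16),cap=((204,184),(223,304),15))
for k,(a,b,z) in P.items(): print(k,onz("scene",*a,z).round(),onz("side",*b,z).round())
cv2.imwrite("pics/w0.png",get_image("wrist"));p=camera_params("wrist");print(p)
c,d=ray("wrist",p["mtx"][0,2],p["mtx"][1,2]);print(c,d)
E
```

```text
jigtop [458. -31.  74.] [468. -28.  74.]
trim [ 639. -169.   12.] [ 644. -162.   12.]
wide [654. 167.  13.] [657. 175.  13.]
narrow [ 430. -289.   16.] [ 428. -280.   16.]
cap [460. 286.  15.] [456. 289.  15.]
{'mtx': array([[325.1922621 ,   0.        , 275.7978215 ],
       [  0.        , 325.1922621 , 211.60114502],
       [  0.        ,   0.        ,   1.        ]]), 'rvec': array([-2.87736457e+00, -5.76790417e-04,  1.73397595e-03]), 'tvec': array([-648.29117704,  -34.27511676,  378.61639847])}
[648.73814882  65.94870342 373.62574032] [-0.00113199 -0.26116385 -0.96529382]
```

View pics/w0.png

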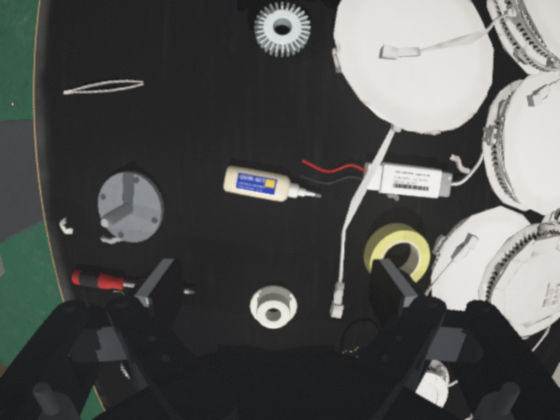

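The wrist view shows the jig plate (130,206), trim (273,307), wide (283,28), and a lamp close on the wide sink's +x side. I'll measure from it.

Run:
```python
from h import *
im=cv2.imread("pics/w0.png")
for n,u,v,z in(("trimbore",274,311,24),("trimout",273,307,5),("wide",283,28,26),("plate",130,206,12)): print(n,onz("wrist",u,v,z).round(1))
c=cv2.resize(im[150:340,60:330],None,fx=2.9,fy=2.9,interpolation=cv2.INTER_CUBIC);cv2.imwrite("pics/w0c.png",c)
```

```text
trimbore [ 646.1 -158.1   24. ]
trimout [ 644.7 -163.9    5. ]
wide [655.9 173.7  26. ]
plate [468.9 -24.9  12. ]
```

View pics/w0c.png

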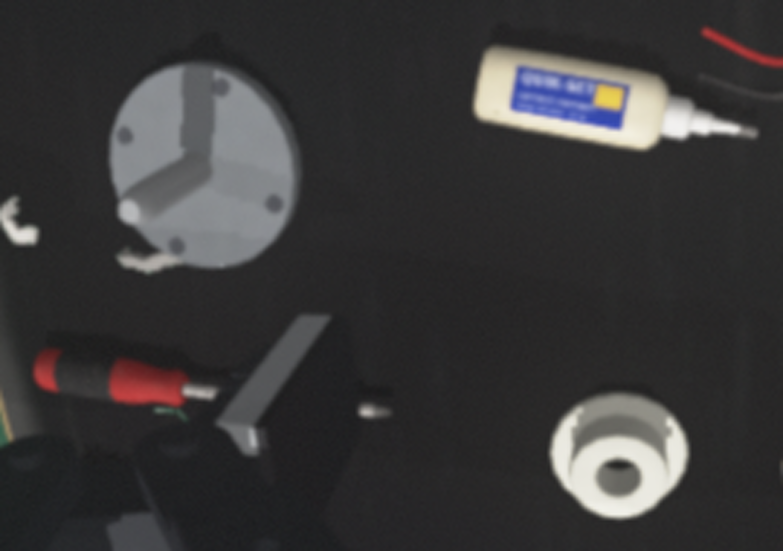

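```bash
python3 - <<'E'
from h import *
for n,u,v,z in(("tip",104.5,222.8,74),("base",128,207,12),("trim",273.1,315.2,24)): print(n,onz("wrist",u,v,z).round(1))
E
python3 -m inch '[[[-4,-0.1,0,0],[-8,-0.2,0,0],[-12,-0.4,2,0],[-16.3,-0.5,5,0],[-16.3,-0.5,8,0],[-16.3,-0.5,8,0],[-16.3,-0.5,8,0]]]' 8.54
python3 - <<'E'
from h import *
p=camera_params("wrist");cv2.imwrite("pics/w1.png",get_image("wrist"))
print(proj("wrist",[645,-163,24]),sensors.read_state()["eef_pos"])
import pickle;pickle.dump(p,open("p1.pkl","wb"))
E
```

```text
tip [465.8 -27.6  74. ]
base [465.9 -26.1  12. ]
trim [ 644.9 -164.5   24. ]
clock: 0.73
eef_pos: [642.8, -163.3, 111.5]
tool_rot: [-3.136, -0.001, 1.569]
force: [0.4, 1.0, 1.5]
width: 85.3
gripper_force: 0.0
(np.float64(276.8659262923535), np.float64(204.9808556310883)) [ 645.05107604 -161.87607494  113.59883639]
```

View pics/w1.png

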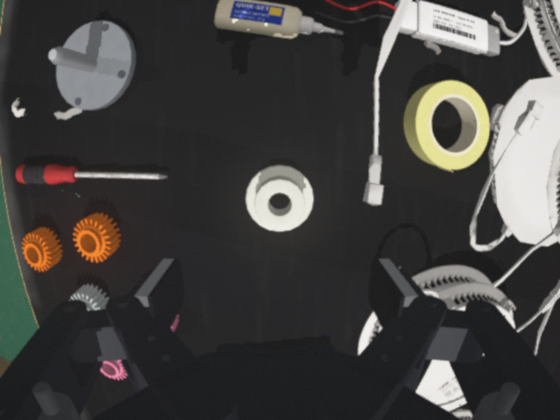

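The trim ring's bore is at (280,203), centred in the view, with the jig post tip at (56,57).

Run:
```python
from h import *
import pickle
p=pickle.load(open("p1.pkl","rb"));im=cv2.imread("pics/w1.png")
g=cv2.cvtColor(im,cv2.COLOR_BGR2GRAY)[150:250,230:330]
m=(g>150).astype(np.uint8)
cs,h=cv2.findContours(m,cv2.RETR_CCOMP,cv2.CHAIN_APPROX_NONE)
for c,hh in zip(cs,h[0]):
    if cv2.contourArea(c)>80:
        e=cv2.fitEllipse(c);print(hh[3],e);print(onz("wrist",e[0][0]+230,e[0][1]+150,24,p))
print(onz("wrist",54,55,74,p),onz("wrist",96,65,12,p))
```

```text
-1 ((49.263648986816406, 51.226043701171875), (59.22199249267578, 65.2830581665039), 91.45822143554688)
[ 644.34529823 -160.69786542   24.        ]
3 ((49.4099235534668, 53.83444595336914), (23.62274742126465, 23.95086669921875), 146.49085998535156)
[ 644.47105269 -162.97054848   24.        ]
[467.34198454 -28.62936751  74.        ] [471.52777838 -29.34916041  12.        ]
```

```bash
python3 -m inch '[[[0,0,3,0],[0,0,6,0],[0,0,9,0],[0,0,10.5,0],[0,0,11.0,0],[0,0,11.0,0]]]' 8.54
python3 -m inch '[[[0,0,0,0],[0,0,0,0],[0,0,0,0],[0,0,0,0],[0,0,0,0],[0,0,0,0],[0,0,0,0],[0,0,0,0]]]' 3.5
```

```text
clock: 1.28
eef_pos: [646.1, -160.9, 4.4]
tool_rot: [3.141, -0.001, 1.573]
force: [0.2, 0.5, 1.1]
width: 85.4
gripper_force: 0.0
clock: 1.95
eef_pos: [645.0, -163.0, 3.9]
tool_rot: [3.142, -0.0, 1.571]
force: [0.1, 1.7, 0.1]
width: 35.2
gripper_force: 0.0
```

Run:
```python
from h import *
cv2.imwrite("pics/w2.png",get_image("wrist"));s=sensors.read_state();print(s["width"],s["gripper_force"],s["force"])
im=get_image("side");u,v=map(int,proj("side",[645,-163,20]));c=cv2.resize(im[v-50:v+50,u-60:u+60],(600,500),interpolation=cv2.INTER_CUBIC)
w=cv2.resize(cv2.imread("pics/w2.png")[120:380,100:460],(600,433))
o=np.zeros((500,800,3),np.uint8);o[:333,:400]=cv2.resize(c,(400,333));o[:289,400:]=cv2.resize(w,(400,289));cv2.imwrite("pics/m2.png",o)
```

```text
35.352002657717016 0.0 [0.30338748 0.40182051 0.7856747 ]
```

View pics/m2.png

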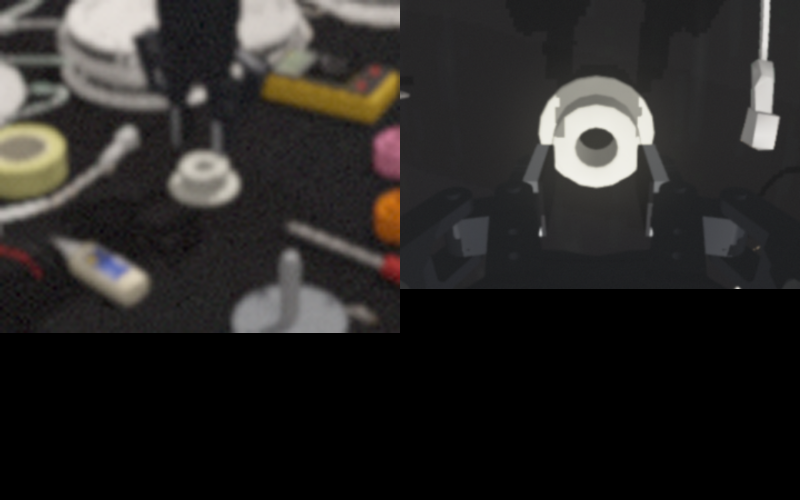

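The crops show the trim ring ahead (+y) of the fingers rather than between them. I'll measure both.

```bash
python3 - <<'E'
from h import *
p=camera_params("wrist");im=cv2.imread("pics/w2.png");e0=sensors.read_state();print(e0["eef_pos"],e0["tool_rot"])
for dx in(-18,0,18):
  for z in(4,10,23,35):
    print(dx,z,np.round(proj("wrist",[645+dx,-163,z],p),0))
g=cv2.cvtColor(im,cv2.COLOR_BGR2GRAY)
m=(g[150:300,200:360]>150).astype(np.uint8)
cs,h=cv2.findContours(m,cv2.RETR_CCOMP,cv2.CHAIN_APPROX_NONE)
for c,hh in zip(cs,h[0]):
    if cv2.contourArea(c)>150:
        e=cv2.fitEllipse(c);print(hh[3],np.round(e[0],0)+[200,150],e[1],onz("wrist",e[0][0]+200,e[0][1]+150,24,p))
E
python3 -c "
import cv2;cv2.imwrite('pics/w2c.png',cv2.resize(cv2.imread('pics/w2.png')[170:370,150:410],(780,600),interpolation=cv2.INTER_CUBIC))"
```

```text
[ 644.94065895 -163.0218998     3.8428471 ] [-3.14146208e+00 -4.29891946e-05  1.57063901e+00]
-18 4 [247. 240.]
-18 10 [246. 243.]
-18 23 [244. 252.]
-18 35 [242. 261.]
0 4 [277. 240.]
0 10 [278. 243.]
0 23 [278. 252.]
0 35 [278. 261.]
18 4 [308. 240.]
18 10 [309. 243.]
18 23 [311. 252.]
18 35 [314. 261.]
-1 [276. 238.] (95.96138763427734, 98.12939453125) [ 644.27790753 -154.64862346   24.        ]
0 [277. 252.] (35.901180267333984, 37.60429763793945) [ 644.39254914 -162.6896406    24.        ]
0 [278. 250.] (78.1308364868164, 87.82442474365234) [ 645.23636978 -161.30468693   24.        ]
```

View pics/w2c.png

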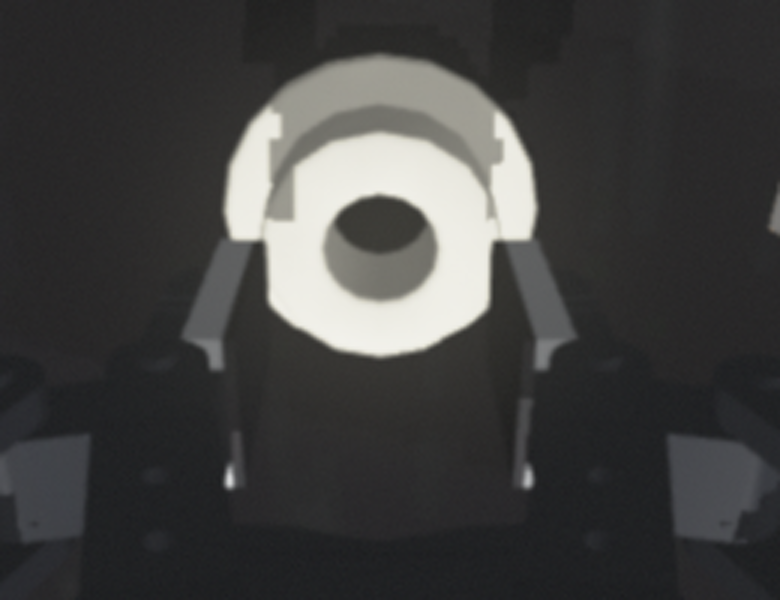

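The ring has not moved and the pads straddle it, but either they are above it or they have not clamped. I'll close further to find out.

```bash
python3 -m inch '[[[0,0,0,0],[0,0,0,0],[0,0,0,0],[0,0,0,0],[0,0,0,0]]]' 2.5
python3 - <<'E'
from h import *
w=get_image("wrist");s=get_image("side");st=sensors.read_state();print(st["width"],st["gripper_force"])
u,v=map(int,proj("side",[645,-163,20]));print(u,v)
o=np.zeros((450,800,3),np.uint8);o[:333,:400]=cv2.resize(s[v-50:v+50,u-60:u+60],(400,333),interpolation=cv2.INTER_CUBIC);o[:400,400:]=cv2.resize(w[170:370,178:378],(400,400));cv2.imwrite("pics/m3.png",o)
for n in["scene","side"]:
  c,d=ray(n,280,210);print(n,c.round())
E
```

```text
clock: 2.47
eef_pos: [645.0, -163.0, 3.9]
tool_rot: [-3.142, -0.0, 1.571]
force: [0.2, -0.3, -0.4]
width: 24.9
gripper_force: 0.0
25.063084114824935 0.0
272 182
scene [-135. -746.  811.]
side [-15. 733. 711.]
```

View pics/m3.png

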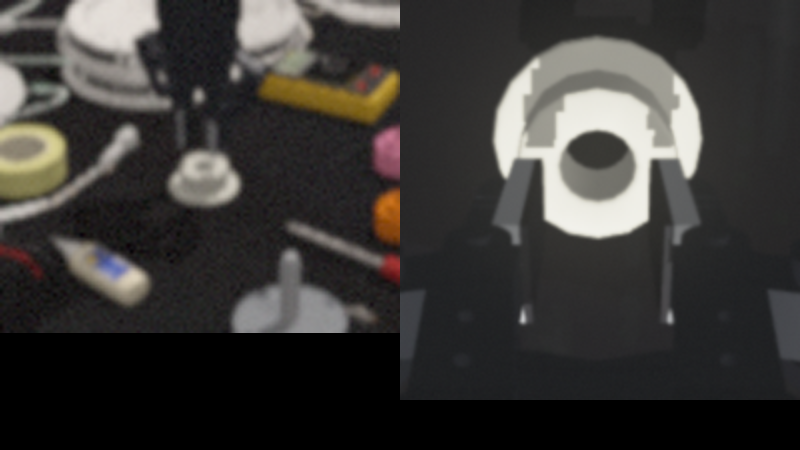

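The fingers have closed to 25 mm above the ring without touching it, so the tips are higher than the reported TCP. I'll measure the tip height.

Run:
```python
from h import *
for y in(-174,-163,-152):
  for z in(5,15,25,35,45,55):
    a=proj("wrist",[632.5,y,z]);b=proj("wrist",[657.5,y,z]);print(y,z,np.round(a),np.round(b[0]-a[0],1), np.round(proj("side",[645,y,z])))
```

```text
-174 5 [256. 257.] 41.7 [275. 185.]
-174 15 [256. 264.] 43.8 [275. 182.]
-174 25 [254. 272.] 46.1 [275. 180.]
-174 35 [253. 280.] 48.7 [275. 177.]
-174 45 [252. 290.] 51.5 [275. 174.]
-174 55 [251. 300.] 54.6 [275. 171.]
-163 5 [256. 240.] 42.5 [273. 187.]
-163 15 [255. 246.] 44.8 [273. 184.]
-163 25 [254. 253.] 47.2 [273. 181.]
-163 35 [253. 261.] 49.9 [273. 178.]
-163 45 [251. 269.] 52.9 [273. 175.]
-163 55 [250. 279.] 56.3 [272. 173.]
-152 5 [256. 222.] 43.3 [271. 188.]
-152 15 [255. 228.] 45.6 [271. 186.]
-152 25 [254. 234.] 48.2 [271. 183.]
-152 35 [252. 240.] 51.1 [271. 180.]
-152 45 [251. 248.] 54.3 [270. 177.]
-152 55 [249. 256.] 57.9 [270. 174.]
```

The tips are about 40 mm above the reported TCP, and all the cues agree. I'll open and go lower in guarded steps, watching the force.

```bash
python3 -m inch '[[[0,0,0,0],[0,0,0,0],[0,0,0,0],[0,0,0,0],[0,0,0,0]]]' 6.2; python3 -m inch '[[[0,0,0.5,0],[0,0,1,0],[0,0,1.5,0],[0,0,1.8,0],[0,0,1.8,0]]]'
python3 - <<'E'
from h import *
w=get_image("wrist");s=get_image("side");st=sensors.read_state();print(st["width"],st["force"])
u,v=map(int,proj("side",[645,-163,20]))
o=np.zeros((420,800,3),np.uint8);o[:333,:400]=cv2.resize(s[v-50:v+50,u-60:u+60],(400,333),interpolation=cv2.INTER_CUBIC);o[:400,400:]=cv2.resize(w[170:370,178:378],(400,400));cv2.imwrite("pics/m4.png",o)
E
```

```text
clock: 2.98
eef_pos: [645.1, -163.0, 3.9]
tool_rot: [3.141, 0.0, 1.571]
force: [0.3, -0.2, -0.5]
width: 62.3
gripper_force: 0.0
clock: 3.4
eef_pos: [644.0, -162.7, -15.4]
tool_rot: [-3.14, -0.001, 1.571]
force: [-0.0, 0.5, 0.2]
width: 62.1
gripper_force: 0.0
61.96209673273571 [0.0315399  0.54715808 0.34867988]
```

View pics/m4.png

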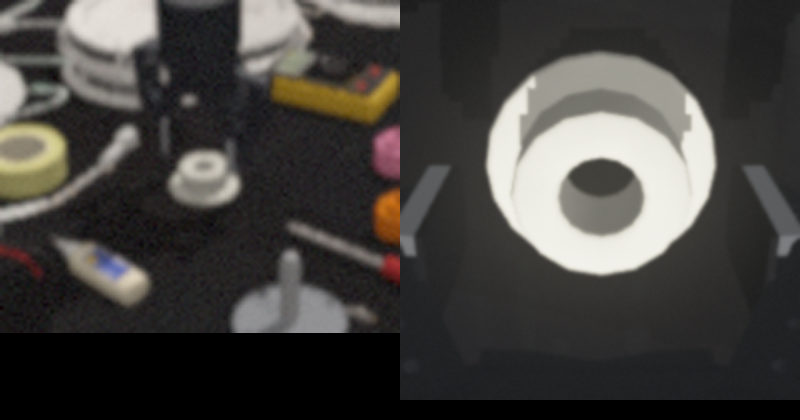

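```bash
python3 -m inch '[[[0,0,0.5,0],[0,0,1,0],[0,0,1.4,0],[0,0,1.4,0]]]'; python3 -m inch '[[[0,0,0.2,0],[0,0,0.4,0],[0,0,0.4,0]]]'; python3 -m inch '[[[0,0,0,0],[0,0,0,0],[0,0,0,0],[0,0,0,0],[0,0,0,0],[0,0,0,0]]]' 3.8
```

```text
clock: 3.83
eef_pos: [644.1, -162.7, -29.3]
tool_rot: [-3.14, -0.001, 1.571]
force: [-0.6, 0.7, -0.0]
width: 62.0
gripper_force: 0.0
clock: 4.08
eef_pos: [644.8, -162.9, -32.5]
tool_rot: [-3.141, -0.0, 1.571]
force: [0.6, 0.2, 0.1]
width: 61.9
gripper_force: 0.0
clock: 4.58
eef_pos: [645.4, -163.1, -31.6]
tool_rot: [3.141, 0.0, 1.571]
force: [-0.7, -0.2, 4.1]
width: 42.3
gripper_force: 61.3
```

Gripped at 42 mm with 61 N. Now lift the ring, carry it near the jig and look.

```bash
python3 -m inch '[[[0,0,-3,0],[0,0,-6,0],[0,0,-9.5,0],[1,-3,-11,0],[3,-6.5,-11,0],[4.5,-10,-11,0],[6,-13.5,-11,0],[7,-17,-11,0]]]'; python3 -m inch '[[[0,-0.85,0,0],[0,-0.85,0,0],[0,-0.85,0,0],[0,-0.85,0,0]]]'
python3 - <<'E'
from h import *
p=camera_params("wrist");w=get_image("wrist");st=sensors.read_state();print(st["width"],st["force"],st["gripper_force"],st["eef_pos"])
cv2.imwrite("pics/w5.png",w);print(proj("wrist",[466.5,-27.8,74],p),proj("wrist",[466.5,-27.8,12],p))
import pickle;pickle.dump(p,open("p5.pkl","wb"))
E
```

```text
clock: 5.25
eef_pos: [472.9, -91.2, 77.9]
tool_rot: [-3.141, -0.001, 1.572]
force: [-0.3, 0.5, -1.4]
width: 42.6
gripper_force: 61.5
clock: 5.58
eef_pos: [468.5, -93.5, 78.0]
tool_rot: [3.139, 0.0, 1.57]
force: [0.1, -0.5, 0.4]
width: 42.4
gripper_force: 61.5
42.35294063499184 [-0.46727824 -0.76682324 -0.26311438] 61.50016142986715 [468.46436018 -93.45513379  77.91298066]
(np.float64(273.8762462613751), np.float64(126.17156989736124)) (np.float64(274.1454892937387), np.float64(126.0147099750611))
```

View pics/w5.png

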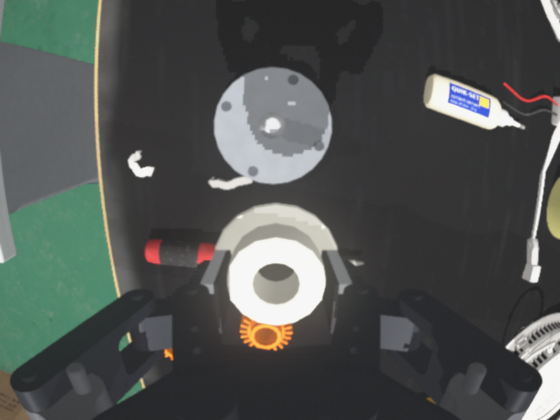

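The post is at (273,125), right where predicted, and the held ring's bore is at (276,284).

Run:
```python
from h import *
import pickle
p=pickle.load(open("p5.pkl","rb"));im=cv2.imread("pics/w5.png");g=cv2.cvtColor(im,cv2.COLOR_BGR2GRAY)
def fit(y0,y1,x0,x1,t,inv=False,amin=200,z=0):
    m=(g[y0:y1,x0:x1]>t).astype(np.uint8)
    cs,h=cv2.findContours(m,cv2.RETR_CCOMP,cv2.CHAIN_APPROX_NONE)
    for c in cs:
        if cv2.contourArea(c)>amin:
            e=cv2.fitEllipse(c);print(np.round(np.array(e[0])+[x0,y0],1),np.round(e[1],1),onz("wrist",e[0][0]+x0,e[0][1]+y0,z,p).round(1))
print("post");fit(110,140,255,295,190,amin=20,z=74)
print("plate");fit(60,190,205,345,60,amin=5000,z=12)
print("trim");fit(235,330,222,332,225,z=134)
print(onz("wrist",273,125,70,p),sensors.read_state()["eef_pos"])
```

```text
post
[271.7 124.4] [12.7 16.4] [465.3 -26.8  74. ]
plate
[270.5 134.1] [126.3 135.8] [463.8 -33.9  12. ]
trim
[276.1 281. ] [86. 96.] [467.6 -91.9 134. ]
[275.8 283.3] [42.9 47.9] [467.4 -93.  134. ]
[465.98563704 -27.12815173  70.        ] [468.46436018 -93.45513379  77.91298066]
```

```bash
python3 -m inch '[[[2.5,0,0,0],[5,0,0,0],[6.6,0,0,0],[6.6,0,0,0],[6.6,0,0,0],[6.6,0,0,0],[6.6,0,0,0]]]'
python3 - <<'E'
from h import *
p=camera_params("wrist");st=sensors.read_state();print(st["eef_pos"],st["qd"].round(3));w=get_image("wrist");cv2.imwrite("pics/w6.png",cv2.resize(w[150:350,170:390],(550,500)))
s=get_image("side");u,v=map(int,proj("side",[466,-27,80]));cv2.imwrite("pics/s6.png",cv2.resize(s[v-50:v+50,u-60:u+60],(600,500),interpolation=cv2.INTER_CUBIC))
E
```

```text
clock: 6.22
eef_pos: [467.0, -28.3, 77.8]
tool_rot: [3.141, 0.001, 1.569]
force: [-0.0, 0.3, -2.0]
width: 42.5
gripper_force: 61.5
[466.9501472  -28.3417741   77.82302178] [ 0.004 -0.003 -0.003  0.006 -0.004 -0.001 -0.001]
```

View pics/w6.png

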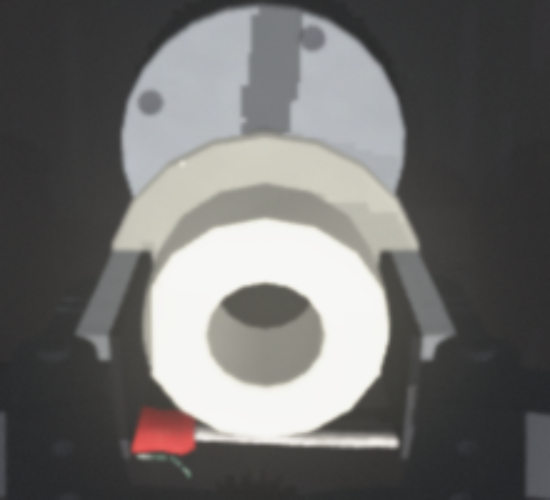

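The ring is centred over the plate. I'm lowering it with force checks.

```bash
python3 -m inch '[[[0,0,2,0],[0,0,4,0],[0,0,5.5,0],[0,0,5.5,0]]]'; python3 -m inch '[[[0,0,1.5,0],[0,0,3,0],[0,0,3.7,0],[0,0,3.9,0],[0,0,3.9,0]]]'
```

```text
clock: 6.65
eef_pos: [464.8, -27.7, 20.8]
tool_rot: [-3.137, 0.0, 1.57]
force: [0.1, 0.2, -1.4]
width: 42.2
gripper_force: 61.4
clock: 7.07
eef_pos: [466.8, -27.2, -15.9]
tool_rot: [3.141, -0.001, 1.57]
force: [-0.7, -0.1, -1.3]
width: 42.2
gripper_force: 61.5
```

```bash
python3 -m inch '[[[0,0,0.2,0],[0,0,0.4,0],[0,0,0.4,0],[0,0,0.4,0]]]'
```

```text
clock: 7.4
eef_pos: [467.1, -27.0, -19.5]
tool_rot: [3.141, -0.0, 1.571]
force: [-0.0, -0.4, -1.8]
width: 42.4
gripper_force: 61.5
```

```bash
python3 -m inch '[[[0,0,0,0],[0,0,0,0],[0,0,0,0],[0,0,0,0],[0,0,0,0]]]' 6.0; python3 -m inch '[[[0,0,-2,0],[0,0,-5,0],[0,0,-8,0],[0,0,-11,0],[0,0,-14,0],[0,0,-14,0]]]'; python3 -m inch '[[[3,3,0,-7],[5.5,6,0,-14],[8,9,0,-21],[10.5,12,0,-28],[13,15,0,-35],[15.5,17,0,-42],[18,18.5,0,-49],[20,19,0,-56]]]' 8.5
python3 - <<'E'
from h import *
p=camera_params("wrist");st=sensors.read_state();print(st["eef_pos"],st["qpos"])
for b in((231,155),(204,187)): print(onz("scene",*b,0).round())
print(onz("side",128,304,0).round())
E
```

```text
clock: 7.82
eef_pos: [466.6, -27.0, -20.0]
tool_rot: [3.141, -0.0, 1.571]
force: [0.3, -0.3, -1.5]
width: 60.0
gripper_force: 0.0
clock: 8.32
eef_pos: [469.8, -27.4, 124.5]
tool_rot: [3.133, -0.0, 1.571]
force: [0.0, -0.4, 0.4]
width: 59.9
gripper_force: 0.0
clock: 8.98
eef_pos: [658.3, 175.4, 118.9]
tool_rot: [3.14, 0.0, 2.555]
force: [-0.0, 1.2, -0.8]
width: 85.4
gripper_force: 0.0
[658.31706354 175.36074766 118.92217071] [-0.38733845  0.75720176  0.15456801  1.49651022 -0.13664102  0.89723509
  0.79493461]
[644. 390.   0.]
[462. 291.   0.]
[640. 395.   0.]
```

```bash
python3 -m inch '[[[0,0,0,-7],[0,0,0,-14],[0,0,0,-21],[0,0,0,-28],[0,0,0,-34],[0,0,0,-34],[0,0,0,-34]]]'
cat > look.py <<'E'
import sys,pickle
from h import *
name=sys.argv[1];p=camera_params("wrist");st=sensors.read_state();w=get_image("wrist");cv2.imwrite(f"pics/{name}.png",w);pickle.dump(p,open(name+".pkl","wb"))
X=[float(a) for a in sys.argv[2:5]];r=int(sys.argv[5]);t=int(sys.argv[6])
u,v=map(int,proj("wrist",X,p));print("state",st["eef_pos"].round(1),st["tool_rot"].round(3),"expect",u,v)
x0,y0=max(u-r,0),max(v-r,0)
g=cv2.cvtColor(w,cv2.COLOR_BGR2GRAY)[y0:v+r,x0:u+r]
for inv in(0,1):
  m=((g>t)^inv).astype(np.uint8)
  cs,_=cv2.findContours(m,cv2.RETR_EXTERNAL,cv2.CHAIN_APPROX_NONE)
  for c in cs:
    if cv2.contourArea(c)>150:
        b=cv2.boundingRect(c);e=cv2.fitEllipse(c);print(inv,"box",b[0]+x0,b[1]+y0,b[2],b[3],"A",cv2.contourArea(c),"fit",np.round(np.array(e[0])+[x0,y0],1),np.round(e[1],1),onz("wrist",e[0][0]+x0,e[0][1]+y0,X[2],p).round(1))
E
python3 look.py w7 656 173.5 26 60 90
```

```text
clock: 9.57
eef_pos: [656.1, 172.7, 119.3]
tool_rot: [3.141, -0.001, 3.138]
force: [-0.2, 0.1, -0.2]
width: 85.0
gripper_force: 0.0
state [656.1 172.7 119.3] [ 3.141e+00 -1.000e-03  3.138e+00] expect 276 203
0 box 244 165 71 71 A 3270.5 fit [279.2 200.2] [62.1 67.8] [652.9 175.6  26. ]
1 box 216 143 120 120 A 14147.0 fit [275.5 202.5] [140.7 140.9] [654.9 172.5  26. ]
```

Run:
```python
from h import *
import pickle
p=pickle.load(open("w7.pkl","rb"));im=cv2.imread("pics/w7.png");g=cv2.cvtColor(im,cv2.COLOR_BGR2GRAY)
s=g[180:222,258:300];print(s[::3,::3])
for t in(50,70,90,110):
    m=(s<t).astype(np.uint8);n,l,st,ce=cv2.connectedComponentsWithStats(m)
    for i in range(1,n):
        if st[i,4]>100:print(t,st[i],ce[i]+[258,180],onz("wrist",*(ce[i]+[258,180]),26,p).round(1))
```

```text
[[103 208 113 161 167 208 208 217 205 214 173 183 114 214]
 [119 120 198 212 225 225 223 221 219 219 217 200 197 131]
 [196 166 225 225 224 222 221 222 222 222 220 218 214 158]
 [113 222 223 224 223 221 220 219 221 221 222 222 220 214]
 [215 225 223 219 216 176  94  64  75 162 221 221 219 219]
 [225 222 218 215 159  48  45  45  44  44 131 223 222 220]
 [224 221 221 206  65  43  44  43  43  44  53 207 222 221]
 [226 221 217 186  70  43  44  45  44  44  87 190 221 217]
 [225 223 221 196 101  61  44  45  45  63 137 201 218 218]
 [224 221 220 213 119 107 100  90  95 126 148 222 221 218]
 [199 219 219 218 197 115 109 110 126 142 199 220 216 216]
 [195 218 218 217 216 210 172 154 178 217 223 221 220 216]
 [140 215 219 219 217 216 218 218 220 221 220 219 218 209]
 [209 133 198 217 217 218 219 218 217 218 217 218 202 105]]
50 [ 13  13  17  13 168] [279.17857143 198.88095238] [651.7 175.6  26. ]
70 [ 12  12  19  15 206] [279.11650485 198.98543689] [651.8 175.6  26. ]
90 [ 12  12  19  15 230] [279.0173913  199.13913043] [652.  175.5  26. ]
110 [ 11  12  21  19 292] [278.5        200.35958904] [653.1 175.1  26. ]
```

```bash
python3 -m inch '[[[0.25,0.25,3,0],[0.25,0.25,6,0],[0.25,0.25,9,0],[0.25,0.25,12,0],[0.25,0.25,14,0],[0.25,0.25,15,0],[0.25,0.25,15,0]]]'; python3 -m inch '[[[0,0,0.3,0],[0,0,0.6,0],[0,0,0.6,0]]]';  python3 -m inch '[[[0,0,0,0],[0,0,0,0],[0,0,0,0],[0,0,0,0],[0,0,0,0],[0,0,0,0]]]' 5.0
```

```text
clock: 10.2
eef_pos: [651.8, 175.0, -32.9]
tool_rot: [-3.14, -0.005, 3.14]
force: [-0.8, -0.2, -0.3]
width: 84.9
gripper_force: 0.0
clock: 10.45
eef_pos: [655.0, 175.8, -35.0]
tool_rot: [3.141, 0.002, 3.141]
force: [0.1, -0.6, 0.7]
width: 85.2
gripper_force: 0.0
clock: 10.95
eef_pos: [654.8, 175.8, -34.4]
tool_rot: [3.141, 0.002, 3.142]
force: [-1.2, -0.4, 4.8]
width: 59.1
gripper_force: 63.8
```

```bash
python3 -m inch '[[[0,0,-3,0],[0,0,-6.5,0],[0,0,-10,0],[2,-2.5,-11,0],[4,-6,-11,0],[6,-9.5,-11,0],[8,-13,-11,0],[10,-16.5,-11,0]]]'; python3 -m inch '[[[2,-3.5,0,0],[2,-3.8,0,0],[2,-3.8,0,0],[2,-3.8,0,0],[2,-3.8,0,0],[2,-3.8,0,0]]]'; python3 look.py w8 466 -27.2 74 40 190; python3 look.py w8b 534 -27.2 136 60 190
```

```text
clock: 11.62
eef_pos: [552.9, 9.1, 74.5]
tool_rot: [-3.141, 0.001, -3.141]
force: [0.5, 0.0, -1.2]
width: 59.2
gripper_force: 65.8
clock: 12.12
eef_pos: [534.8, -25.6, 74.0]
tool_rot: [3.141, 0.001, -3.139]
force: [-0.1, -0.5, -2.0]
width: 59.1
gripper_force: 65.8
state [534.8 -25.6  74. ] [ 3.141e+00  1.000e-03 -3.139e+00] expect 273 122
0 box 233 82 80 80 A 6054.0 fit [270.9 120. ] [88.  94.4] [464.8 -28.5  74. ]
1 box 260 109 30 29 A 275.0 fit [273.8 122.7] [25.9 28.6] [466.2 -26.9  74. ]
state [534.7 -25.7  73.9] [ 3.141e+00  1.000e-03 -3.139e+00] expect 272 291
0 box 212 231 120 117 A 8378.5 fit [274.7 286.3] [109.5 113.2] [531.3 -26.3 136. ]
1 box 212 301 120 50 A 2566.5 fit [273.5 323.8] [ 58.3 120.9] [550.2 -26.8 136. ]
1 box 251 269 51 44 A 1675.5 fit [275.8 290.3] [42.6 50.2] [533.3 -25.8 136. ]
1 box 316 255 16 23 A 175.5 fit [325.3 266.1] [15.2 20.7] [522.3  -6.  136. ]
1 box 301 231 31 30 A 323.5 fit [317.1 243.1] [21.  32.4] [512.3  -9.8 136. ]
1 box 212 231 38 41 A 772.0 fit [227.8 247.4] [34.  38.3] [514.3 -44.8 136. ]
```

```bash
python3 -m inch '[[[2.5,-0.1,0,0],[5,-0.1,0,0],[6.7,-0.1,0,0],[6.7,-0.1,0,0],[6.7,-0.1,0,0],[6.7,-0.1,0,0],[6.7,-0.1,0,0]]]'; python3 look.py w9 466 -27.2 136 60 190
```

```text
clock: 12.8
eef_pos: [468.7, -28.1, 74.0]
tool_rot: [3.141, 0.002, -3.141]
force: [-0.4, -0.1, -2.3]
width: 59.6
gripper_force: 65.8
state [468.7 -28.1  74. ] [ 3.141e+00  2.000e-03 -3.141e+00] expect 278 287
0 box 218 227 120 120 A 8860.5 fit [275.5 284.1] [112.6 116.6] [464.3 -28.3 136. ]
1 box 277 327 22 20 A 217.5 fit [287.7 337.6] [18.6 21.9] [492.  -22.8 136. ]
1 box 218 314 57 33 A 833.0 fit [240.8 334. ] [29.5 59.9] [490.2 -43.8 136. ]
1 box 298 292 40 55 A 1108.5 fit [322.4 324.5] [35.7 56.9] [485.   -7.7 136. ]
1 box 252 270 49 42 A 1573.5 fit [275.9 290.2] [41.4 48.5] [467.2 -28.1 136. ]
1 box 302 227 36 43 A 595.5 fit [322.  245.2] [32.7 41.1] [447.2 -10.1 136. ]
1 box 231 227 18 26 A 184.5 fit [239.4 238.4] [11.3 26.9] [444.4 -42.3 136. ]
1 box 218 227 22 33 A 294.0 fit [226.6 242.4] [15.8 33.5] [446.1 -47.4 136. ]
```

```bash
python3 -m inch '[[[0.1,0.1,1.5,0],[0.1,0.1,3,0],[0.1,0.1,4.5,0],[0.1,0.1,6,0],[0.1,0.1,6.9,0],[0.1,0.1,6.9,0]]]'; python3 -m inch '[[[0,0,0.3,0],[0,0,0.5,0],[0,0,0.5,0],[0,0,0.5,0]]]'
```

```text
clock: 13.35
eef_pos: [465.4, -27.3, 3.3]
tool_rot: [3.141, -0.003, -3.141]
force: [0.1, -0.2, -1.5]
width: 59.2
gripper_force: 65.8
clock: 13.68
eef_pos: [466.6, -27.4, 1.5]
tool_rot: [-3.142, 0.002, 3.142]
force: [-2.3, 0.6, 9.9]
width: 59.4
gripper_force: 67.0
```

```bash
python3 -m inch '[[[0,0,0,0],[0,0,0,0],[0,0,0,0],[0,0,-2,0],[0,0,-5,0],[0,0,-8,0],[0,0,-12,0],[0,0,-12,0]]]' 8.2; python3 -m inch '[[[0.5,-3.5,0,0],[1,-7,0,0],[1.5,-10.5,0,0],[2,-14,0,0],[2.5,-17.5,0,0],[3,-21,0,0],[3.5,-24,0,0],[3.7,-25.5,0,0]]]';python3 -m inch '[[[0,0,0,0],[0,0,0,0],[0,0,0,0]]]'
python3 - <<'E'
from h import *
for n,b in dict(na=(333,289),o1=(316,264),o2=(296,286),p1=(358,273),p2=(361,306)).items(): print(n,onz("scene",*b,16).round())
p=camera_params("wrist");w=get_image("wrist");cv2.imwrite("pics/w10.png",w);import pickle;pickle.dump(p,open("w10.pkl","wb"))
print(sensors.read_state()["eef_pos"],[np.round(proj("wrist",[429,-283,32],p))])
E
```

```text
clock: 14.35
eef_pos: [470.5, -27.6, 125.7]
tool_rot: [-3.141, 0.011, 3.141]
force: [0.6, 0.4, 0.4]
width: 82.1
gripper_force: 0.0
clock: 15.02
eef_pos: [427.5, -287.6, 120.0]
tool_rot: [-3.139, 0.0, 3.136]
force: [0.2, 0.4, -0.0]
width: 81.8
gripper_force: 0.0
clock: 15.27
eef_pos: [429.2, -281.1, 119.8]
tool_rot: [3.14, -0.0, -3.14]
force: [1.4, -0.4, -0.1]
width: 82.0
gripper_force: 0.0
na [ 430. -289.   16.]
o1 [ 461. -204.   16.]
o2 [ 373. -222.   16.]
p1 [ 513. -295.   16.]
p2 [ 438. -366.   16.]
[ 429.3861094  -280.74112718  119.86129548] [array([273., 205.])]
```

View pics/w10.png

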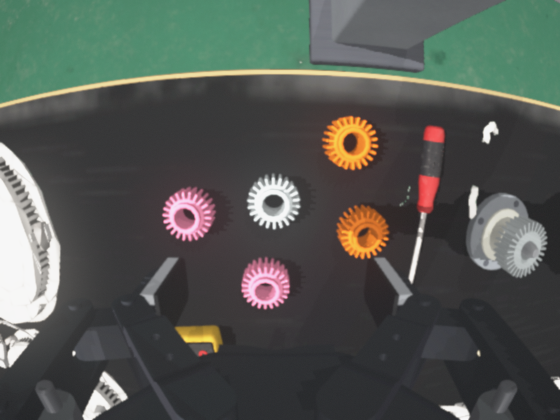

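The silver narrow sink is at (273,202). Its neighbours sit about 80 mm away, so a 60 mm opening will clear them, and the wide sink is on the post at (515,240).

```bash
python3 -m inch '[[[0,0,0,0],[0,0,0,0],[0,0,0,0],[0,0,0,0]]]' 6.2; python3 look.py w11 429 -283 32 36 100
python3 - <<'E'
from h import *
import pickle
p=pickle.load(open("w11.pkl","rb"));g=cv2.cvtColor(cv2.imread("pics/w11.png"),cv2.COLOR_BGR2GRAY)
s=g[180:226,250:298];print(s[::3,::3])
E
```

```text
clock: 15.65
eef_pos: [429.2, -281.9, 120.0]
tool_rot: [3.141, 0.0, -3.141]
force: [0.1, 0.1, 0.2]
width: 62.1
gripper_force: 0.0
state [ 429.2 -281.9  120. ] [ 3.141  0.    -3.141] expect 274 204
0 box 247 173 55 57 A 2088.0 fit [274.2 201. ] [50.9 52.9] [ 425.6 -283.3   32. ]
1 box 238 168 72 72 A 5041.0 fit [273.5 203.5] [84. 84.] [ 427.8 -283.9   32. ]
[[ 65  65  68 128 145 174 222 107 244 118 243 123 158 119  76  58]
 [ 65  68 147 225 211 143 236 151 245 156 245 148 241 175 148  68]
 [ 66 123 177 141 243 213 246 246 247 246 244 219 238 146 235 148]
 [ 79 154 242 212 241 247 245 229 225 223 221 229 219 241 231 150]
 [167 168 142 246 247 243 247 247 246 246 246 225 225 223 149 227]
 [170 242 243 247 246 247 227 109  84  95 214 246 233 203 242 209]
 [157 141 239 246 247 212  62  59  58  59  59 166 246 209 184 189]
 [237 245 247 247 244 102  60  58  60  60  60  76 244 243 201 216]
 [149 162 246 247 237 128  75  58  58  60  61 141 242 243 198 160]
 [241 245 246 247 237 143 134 111  86  99 126 193 245 245 193 167]
 [ 84 173 226 246 246 164 151 152 142 146 174 209 247 234 196 181]
 [135 244 233 241 247 243 167 154 156 173 208 246 246 198 142 219]
 [ 70  82 179 246 240 247 246 240 219 240 247 246 215 231 218  89]
 [ 65  70 244 155 205 244 246 247 247 247 243 213 239 106 201 153]
 [ 65  64  79  86 244 120 237 148 239 135 237 119 206 191  63  61]
 [ 64  65  66  77 150  73 242  91 237 116 205 172  77  97  67  68]]
```

```bash
python3 -m inch '[[[0,-0.15,3,0],[0,-0.15,6,0],[0,-0.15,9,0],[0,-0.15,12,0],[0,-0.15,14,0],[0,-0.15,15,0],[0,-0.15,15,0]]]'; python3 -m inch '[[[0,0,0.3,0],[0,0,0.4,0],[0,0,0.4,0]]]';  python3 -m inch '[[[0,0,0,0],[0,0,0,0],[0,0,0,0],[0,0,0,0],[0,0,0,0],[0,0,0,0]]]' 3.8
```

```text
clock: 16.28
eef_pos: [427.7, -283.0, -32.0]
tool_rot: [3.14, -0.003, -3.141]
force: [0.5, 0.5, -0.8]
width: 62.2
gripper_force: 0.0
clock: 16.53
eef_pos: [429.8, -284.5, -33.1]
tool_rot: [-3.141, 0.002, 3.141]
force: [-0.5, -0.9, -0.6]
width: 62.0
gripper_force: 0.0
clock: 17.03
eef_pos: [429.7, -284.4, -32.6]
tool_rot: [-3.141, 0.002, 3.141]
force: [-0.4, 1.1, 8.6]
width: 44.7
gripper_force: 60.6
```

```bash
python3 -m inch '[[[0,0,-3,0],[0,0,-6.5,0],[0,0,-10,0],[0,0,-12,0],[-1.5,3.5,-12,0],[-3,7,-12,0],[-4.5,10.5,-12,0],[-6,14,-12,0]]]'; python3 -m inch '[[[-1.5,3.5,0,0],[-3,7,0,0],[-4.5,10.5,0,0],[-4.5,11.65,0,0],[-4.5,11.65,0,0],[-4.5,11.65,0,0],[-4.5,11.65,0,0]]]'; python3 look.py w12 466 -27.2 62 30 150; python3 look.py w12b 534 -27.2 151 45 190
```

```text
clock: 17.7
eef_pos: [489.5, -142.8, 86.8]
tool_rot: [-3.141, 0.001, 3.14]
force: [-0.3, 0.1, -1.3]
width: 44.4
gripper_force: 62.3
clock: 18.28
eef_pos: [533.4, -29.2, 86.1]
tool_rot: [-3.14, -0.0, 3.14]
force: [-0.7, -0.2, -1.0]
width: 44.5
gripper_force: 62.2
state [533.4 -29.2  86.1] [-3.14 -0.    3.14] expect 279 125
0 box 249 95 60 60 A 3476.0 fit [278.3 124.5] [69.5 69.6] [465.7 -27.6  62. ]
state [533.4 -29.6  86.1] [-3.14  -0.     3.139] expect 281 297
0 box 236 265 90 77 A 3267.0 fit [280.7 300.5] [58.6 88.8] [535.3 -27.7 151. ]
0 box 236 252 90 45 A 928.0 fit [277.2 278. ] [55.4 83.2] [524.9 -29.1 151. ]
1 box 236 304 56 38 A 1293.0 fit [257.4 327. ] [34.  63.5] [548.8 -37.6 151. ]
1 box 250 273 52 44 A 1713.5 fit [275.6 294.6] [42.9 51. ] [532.5 -29.7 151. ]
1 box 236 261 90 71 A 1056.0 fit [280.  297.9] [69.1 81.5] [534.1 -27.9 151. ]
1 box 306 252 20 29 A 314.0 fit [317.6 265.4] [17.6 28.4] [519.5 -13.2 151. ]
```

```bash
python3 -m inch '[[[2.5,0.25,0,0],[5,0.25,0,0],[6.65,0.25,0,0],[6.65,0.25,0,0],[6.65,0.25,0,0],[6.65,0.25,0,0],[6.65,0.25,0,0]]]'; python3 look.py w13 466 -27.2 151 32 190
```

```text
clock: 18.97
eef_pos: [469.0, -25.5, 86.1]
tool_rot: [-3.142, 0.002, 3.14]
force: [0.3, -1.1, -1.5]
width: 44.2
gripper_force: 62.3
state [469.  -25.5  86.1] [-3.142e+00  2.000e-03  3.140e+00] expect 271 290
0 box 239 258 64 64 A 3568.5 fit [270.9 289.3] [67.9 74.2] [465.5 -27.6 151. ]
1 box 251 274 50 42 A 1575.0 fit [275.8 294.3] [41.1 48.9] [467.8 -25.6 151. ]
```

```bash
python3 -m inch '[[[0.2,-0.15,0,0],[0.2,-0.15,1.5,0],[0.2,-0.15,3,0],[0.2,-0.15,4,0],[0.2,-0.15,4,0],[0.2,-0.15,4,0]]]'; python3 -m inch '[[[0,0,0.5,0],[0,0,1,0],[0,0,1.4,0],[0,0,1.4,0],[0,0,1.4,0]]]'; python3 -m inch '[[[0,0,0.2,0],[0,0,0.4,0],[0,0,0.4,0],[0,0,0.4,0]]]'
```

```text
clock: 19.52
eef_pos: [465.3, -26.5, 45.6]
tool_rot: [3.142, -0.001, 3.142]
force: [-0.1, 0.5, -1.0]
width: 44.5
gripper_force: 62.2
clock: 19.93
eef_pos: [465.3, -26.4, 31.8]
tool_rot: [3.142, -0.0, -3.142]
force: [-0.2, 0.8, -1.1]
width: 44.6
gripper_force: 62.3
clock: 20.27
eef_pos: [466.0, -26.4, 29.2]
tool_rot: [-3.142, 0.002, 3.142]
force: [-1.4, 1.2, 14.1]
width: 44.6
gripper_force: 64.0
```

```bash
python3 -m inch '[[[0,0,0,0],[0,0,0,0],[0,0,0,0],[0,0,-2,0],[0,0,-5,0],[0,0,-8,0],[0,0,-9,0],[0,0,-9,0]]]' 7.0; python3 -m inch '[[[0.1,4,0,0],[0.2,8,0,0],[0.3,12,0,0],[0.4,16,0,0],[0.5,20,0,0],[0.6,24,0,0],[0.7,28,0,0],[0.7,31.3,0,0]]]';python3 -m inch '[[[0,0,0,0],[0,0,0,0],[0,0,0,0]]]'; python3 look.py w14 459 287 26 45 75
```

```text
clock: 20.93
eef_pos: [467.6, -26.5, 120.2]
tool_rot: [-3.142, 0.006, 3.141]
force: [1.2, 0.2, -0.4]
width: 69.9
gripper_force: 0.0
clock: 21.6
eef_pos: [456.9, 289.7, 116.4]
tool_rot: [-3.141, -0.002, -3.139]
force: [1.0, -0.0, 0.4]
width: 70.1
gripper_force: 0.0
clock: 21.85
eef_pos: [457.8, 285.1, 116.6]
tool_rot: [-3.139, -0.002, 3.141]
force: [-0.4, -0.4, 0.6]
width: 70.2
gripper_force: 0.0
state [457.8 285.1 116.6] [-3.139e+00 -2.000e-03  3.141e+00] expect 278 206
0 box 257 178 47 49 A 1704.5 fit [280.  202.6] [45.4 47.9] [456.  288.5  26. ]
1 box 233 161 90 90 A 7921.0 fit [277.5 205.5] [105.3 105.3] [458.5 286.3  26. ]
```

View pics/w14.png

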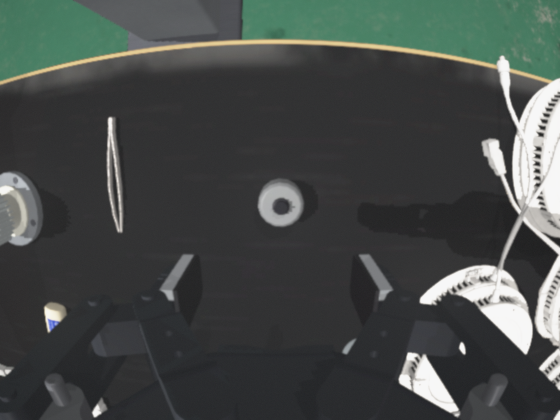

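The cap is at (280,203), its gland at (282,206), with clear space around it.

Run:
```python
from h import *
import pickle
p=pickle.load(open("w14.pkl","rb"));g=cv2.cvtColor(cv2.imread("pics/w14.png"),cv2.COLOR_BGR2GRAY)
s=g[195:218,270:295]
n,l,st,ce=cv2.connectedComponentsWithStats((s<70).astype(np.uint8))
for i in range(1,n):
    if st[i,4]>30: c=ce[i]+[270,195];print(st[i],c,onz("wrist",*c,34,p),onz("wrist",*c,30,p))
print(onz("wrist",280.5,204,26,p))
```

```text
[  4   4  15  15 165] [281.52727273 206.27272727] [457.20158874 289.63230915  34.        ] [458.20695068 289.69617625  30.        ]
[457.20189113 288.86946592  26.        ]
```

```bash
python3 -m inch '[[[0,0.4,3,0],[0,0.4,6,0],[0,0.4,9,0],[0,0.4,12,0],[0,0.4,14,0],[0,0.4,14,0],[0,0.4,14,0]]]'; python3 -m inch '[[[0,0,0.3,0],[0,0,0.7,0],[0,0,0.7,0],[0,0,0.7,0]]]';  python3 -m inch '[[[0,0,0,0],[0,0,0,0],[0,0,0,0],[0,0,0,0],[0,0,0,0],[0,0,0,0]]]' 3.3
```

```text
clock: 22.48
eef_pos: [458.2, 288.3, -22.8]
tool_rot: [-3.139, -0.002, 3.139]
force: [0.2, 0.3, 0.4]
width: 70.3
gripper_force: 0.0
clock: 22.82
eef_pos: [459.0, 290.8, -28.2]
tool_rot: [3.141, 0.001, 3.141]
force: [-0.4, 0.5, -0.6]
width: 69.9
gripper_force: 0.0
clock: 23.32
eef_pos: [458.7, 290.7, -28.2]
tool_rot: [3.141, 0.001, -3.142]
force: [-1.2, -0.2, 6.1]
width: 37.6
gripper_force: 59.5
```

```bash
python3 -m inch '[[[0,0,-3,0],[0,0,-7,0],[0,0,-11,0],[0,0,-14,0],[-1,-4,-14,0],[-2,-8,-14,0],[-3,-12,-14,0],[-4,-16,-14,0]]]'; python3 -m inch '[[[-1,-4,0,0],[-2,-8,0,0],[-3,-12,0,0],[-3.5,-15.8,0,0],[-3.5,-15.8,0,0],[-3.5,-15.8,0,0],[-3.5,-15.8,0,0],[-3.5,-15.8,0,0]]]'; python3 look.py w15 466 -27.2 94 30 90; python3 look.py w15b 534 -27.2 165 45 90;python3 - <<'E'
import cv2,numpy as np
w=cv2.imread("pics/w15.png");cv2.imwrite("pics/w15c.png",cv2.resize(w[60:360,170:390],(440,600)))
E
```

```text
clock: 23.98
eef_pos: [498.5, 129.1, 111.4]
tool_rot: [3.142, 0.001, -3.14]
force: [-0.0, -0.1, -1.3]
width: 37.6
gripper_force: 60.9
clock: 24.65
eef_pos: [533.2, -25.7, 110.9]
tool_rot: [3.141, -0.0, -3.139]
force: [0.1, 0.4, -1.7]
width: 37.6
gripper_force: 60.9
state [533.2 -25.7 110.9] [ 3.141 -0.    -3.139] expect 273 125
0 box 243 95 60 60 A 3481.0 fit [272.5 124.5] [69.8 69.8] [465.5 -27.9  94. ]
state [533.3 -25.5 110.9] [ 3.141 -0.    -3.139] expect 272 285
0 box 234 240 83 90 A 6095.5 fit [278.  279.8] [83.6 97.3] [531.1 -24.7 165. ]
1 box 259 270 34 33 A 835.0 fit [275.8 286. ] [32.2 33.1] [534.2 -25.6 165. ]
1 box 227 240 58 90 A 1469.0 fit [278.2 256.6] [ 90.4 155.7] [520.1 -24.6 165. ]
```

View pics/w15c.png

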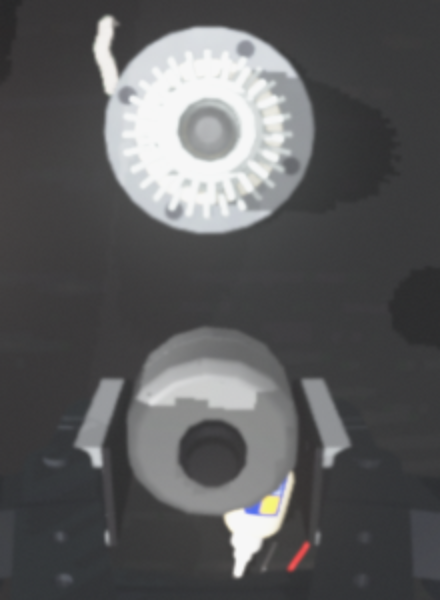

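The stacked narrow sink's collar is centred on the post at about (274,125), and the cap is held level with its gland at (276,286).

```bash
python3 -m inch '[[[2.5,-0.1,0,0],[5,-0.1,0,0],[6.6,-0.1,0,0],[6.6,-0.1,0,0],[6.6,-0.1,0,0],[6.6,-0.1,0,0],[6.6,-0.1,0,0]]]'; python3 look.py w16 466 -27.2 173 30 90
```

```text
clock: 25.33
eef_pos: [469.0, -27.9, 111.1]
tool_rot: [3.141, 0.002, -3.141]
force: [0.0, -0.3, -0.8]
width: 37.0
gripper_force: 60.9
state [469.  -27.9 111.1] [ 3.141e+00  2.000e-03 -3.141e+00] expect 277 286
0 box 247 256 60 60 A 3414.0 fit [277.2 284.9] [67.4 70.2] [465.  -27.4 173. ]
1 box 260 270 33 33 A 811.0 fit [275.8 286. ] [31.8 32.6] [465.5 -28.  173. ]
```

```bash
python3 -m inch '[[[0.15,0.1,1.5,0],[0.15,0.1,3,0],[0.15,0.1,4,0],[0.15,0.1,4,0],[0.15,0.1,4,0],[0.15,0.1,4,0]]]'; python3 -m inch '[[[0,0,0.3,0],[0,0,0.6,0],[0,0,0.9,0],[0,0,0.9,0],[0,0,0.9,0]]]'
```

```text
clock: 25.88
eef_pos: [466.7, -27.4, 71.3]
tool_rot: [3.142, 0.001, -3.141]
force: [0.1, -0.4, -1.3]
width: 37.4
gripper_force: 60.9
clock: 26.3
eef_pos: [465.9, -27.5, 61.8]
tool_rot: [3.142, -0.0, 3.142]
force: [0.3, 0.6, -0.4]
width: 37.5
gripper_force: 60.9
```

```bash
python3 -m inch '[[[0,0,0.15,0],[0,0,0.3,0],[0,0,0.3,0],[0,0,0.3,0]]]'
```

```text
clock: 26.63
eef_pos: [466.5, -27.4, 59.7]
tool_rot: [3.142, 0.001, -3.142]
force: [-1.8, 1.0, 7.1]
width: 37.7
gripper_force: 61.8
```

Contact came at the seat height (59.7 + 28.2 ≈ 88 mm). Now release, retreat and check.

```bash
python3 -m inch '[[[0,0,0,0],[0,0,0,0],[0,0,0,0],[0,0,-1,0],[0,0,-3,0],[0,0,-6,0],[0,0,-9,0],[0,0,-9,0]]]' 7.0; python3 -m inch '[[[-3,0,0,0],[-6.8,0,0,0],[-6.8,0,0,0],[-6.8,0,0,0],[-6.8,0,0,0]]]'; python3 look.py w17 466 -27.2 122 24 80
python3 - <<'E'
from h import *
for n in("scene","side"):
    im=get_image(n)
    print(n,[ (z,np.round(proj(n,[466,-27,z]),0)) for z in(12,36,62,88,114,122)])
    u=int(proj(n,[466,-27,80])[0]);v0=int(proj(n,[466,-27,140])[1]);v1=int(proj(n,[466,-27,0])[1])
    g=cv2.cvtColor(im,cv2.COLOR_BGR2GRAY)
    for v in range(v0,v1,2):
        r=g[v,u-40:u+40];i=np.where(r>70)[0];print(v,r[40],(i.min()+u-40,i.max()+u-40,len(i)) if len(i) else None)
E
```

```text
clock: 27.3
eef_pos: [469.5, -27.5, 153.2]
tool_rot: [-3.142, 0.009, 3.141]
force: [0.5, 0.5, 0.1]
width: 70.2
gripper_force: 0.0
clock: 27.72
eef_pos: [532.9, -27.5, 148.1]
tool_rot: [-3.142, -0.002, 3.142]
force: [-0.5, 0.4, 0.6]
width: 70.2
gripper_force: 0.0
state [532.9 -27.5 148.1] [-3.142e+00 -2.000e-03  3.142e+00] expect 276 125
0 box 252 101 48 48 A 2209.0 fit [275.5 124.5] [55.6 55.6] [465.1 -27.7 122. ]
scene [(12, array([271., 231.])), (36, array([271., 224.])), (62, array([270., 217.])), (88, array([270., 209.])), (114, array([270., 201.])), (122, array([270., 199.]))]
192 38 None
194 39 None
196 39 None
198 43 (np.int64(268), np.int64(309), 8)
200 42 (np.int64(265), np.int64(309), 17)
202 44 (np.int64(264), np.int64(309), 25)
204 136 (np.int64(264), np.int64(309), 31)
206 143 (np.int64(240), np.int64(309), 37)
208 101 (np.int64(235), np.int64(305), 37)
210 103 (np.int64(230), np.int64(300), 32)
212 98 (np.int64(230), np.int64(279), 25)
214 111 (np.int64(230), np.int64(281), 23)
216 113 (np.int64(261), np.int64(282), 22)
218 115 (np.int64(260), np.int64(283), 24)
220 117
[... 682 characters left out ...]
.int64(337), 29)
200 101 (np.int64(293), np.int64(337), 27)
202 77 (np.int64(291), np.int64(337), 29)
204 76 (np.int64(290), np.int64(335), 27)
206 79 (np.int64(289), np.int64(320), 30)
208 99 (np.int64(288), np.int64(325), 31)
210 110 (np.int64(287), np.int64(332), 37)
212 111 (np.int64(286), np.int64(337), 35)
214 111 (np.int64(287), np.int64(336), 26)
216 126 (np.int64(287), np.int64(310), 24)
218 126 (np.int64(287), np.int64(310), 24)
220 116 (np.int64(286), np.int64(311), 26)
222 116 (np.int64(284), np.int64(313), 30)
224 121 (np.int64(282), np.int64(321), 40)
226 128 (np.int64(282), np.int64(323), 42)
228 132 (np.int64(281), np.int64(322), 38)
230 138 (np.int64(282), np.int64(316), 35)
```

Run:
```python
from h import *
import pickle
p=pickle.load(open("w17.pkl","rb"));g=cv2.cvtColor(cv2.imread("pics/w17.png"),cv2.COLOR_BGR2GRAY)
s=g[85:165,236:316];print(s[::5,::5])
for t in(60,80):
  n,l,st,ce=cv2.connectedComponentsWithStats((s<t).astype(np.uint8))
  for i in range(1,n):
    if st[i,4]>60: c=ce[i]+[236,85];print(t,st[i],onz("wrist",*c,122,p).round(1))
```

```text
[[ 63  65  68  71 204 226 227 230 228 228 227 221 206  61  66  66]
 [ 64  66 111 226 226 226 227 227 239 226 226 151 192 227 122  66]
 [ 71 123 226 226 226 246 239 247 247 247 232 247 227 228 227 146]
 [125 226 227 230 239 245 198 197 200 185 172 241 207 165 178 222]
 [220 223 236 236 236 214 223 223 222 222 220 190 166 196 160 160]
 [182 156 226 245 222 223 222 222 222 221 221 220 184 211 163 159]
 [220 224 247 216 224 223 222 208 139 206 220 220 219 149 216 158]
 [221 247 247 231 223 223 183  89  91  84 131 187 219 179 219 207]
 [220 234 247 230 223 222 121  90  89  89  75 176 219 198 207 167]
 [220 228 247 230 221 222 138  89  89  87  93 174 218 187 214 159]
 [224 247 247 218 220 220 212 123  92 101 148 214 217 161 219 199]
 [223 218 242 220 222 220 212 212 209 216 217 217 207 156 197 106]
 [218 217 216 247 208 219 219 214 213 218 218 210 151 218 158 138]
 [ 83 216 222 216 247 219 210 219 218 215 181 165 204 158 157 158]
 [ 71 140 216 218 222 246 247 244 235 227 221 185 159 158 157 124]
 [ 69  70 129 217 206 201 226 218 246 223 216 219 152 167 105  59]]
80 [  0   0  17  15 115] [442.3 -49.4 122. ]
80 [ 64   0  16  14 100] [442.1  -5.8 122. ]
80 [ 0 66 14 14 94] [487.5 -50.4 122. ]
80 [67 67 13 13 85] [487.7  -5.  122. ]
```

```bash
python3 -c "
from cell import order;print(order.finish_job())"
```

```text
the job is handed in; nothing more can be done
None
```

The spotlight is assembled on the jig post in the order asked (trim ring, wide heat sink, narrow heat sink, end cap fully seated) and handed in at about 28 s; I never touched the bystanders or look-alikes.

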